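Raise the bearing-wash splash sash onto its catch

ROBOT

A 6-joint arm with a two-finger parallel gripper is mounted at the origin on the work surface. World frame = base frame: x ahead of the robot, y to its left, z up, the work surface at z = 0. Lengths are in mm, angles in degrees, forces in N, time in s.
With the tool pointing down it reaches from about 350 to 850 mm from the base axis. Payload 8.1 kg.
Tool frame: the origin (TCP) lies midway between the tips of the shut fingers; the grasp point (between the pads) lies 19 mm behind it (r.grasp_offset is the distance from the TCP to the grasp point, in mm); z points along the fingers, x is the direction in which the jaws open and shut, and the axes are right-handed (so a half turn about z gives the same grasp; the last joint's range is limited). The gripper opens to 85 mm and grips with 20 to 120 N. Pads are 22 mm wide; open, the fingers measure 114 mm over their backs; the gripper's body (76 mm by 85 mm) begins 54 mm behind the grasp point. The pads swing forward as they close: fully open they stand 13 mm farther back than shut.
Start: joints at [62.028, 7.471, 85.268, -0, 87.261, -4.893], TCP at [235.177, 551.994, 231.292] pointing down, gripper open.
Joint ranges: [-169.43, 169.43], [-51.17, 129.36], [1.28, 143.12], [-76.62, 256.62], [0, 156.53], [-152.29, 152.29]. Speed limits (degrees/s): [136.94, 136.94, 159.86, 180, 180, 180].

INTERFACE

Orientations are given as [roll, pitch, yaw] about the fixed x, y, z axes, in that order (R = Rz(yaw) Ry(pitch) Rx(roll)).
In Python, from bench import r, optics, hand_in gives the robot as it stands.
- The arm moves only by the shell command python3 -m pendant 'ROWS' [FORCE]. ROWS is JSON, a list of rows, each a list of 5 numbers: the opening, from 0 (shut) to 1 (fully open), then the shift along the tool's x, y, z in mm, then the turn about the tool's z in degrees. A call has 1 to 10 rows; each row shifts and turns the commanded pose from where the row before left it, along the tool's axes as they then stand; what a row does not reach is not made up. A row lasts 1/10 s, in which the tool goes at most 50 mm and 8.59 degrees, less where a joint would pass 70% of its speed; a pose out of reach is approached as far as the arm can. A call with a gripper value outside its range is refused whole. The fingers move at their own pace and stop on an object; FORCE is the grip in N (left out, the last holds). Time passes only in rows, so rows that do not move let the fingers close. It gives the time, the measured TCP pose, the force and the opening at its end, in the units of the state.
- r.sense(): the state, without advancing time (a new reading comes with each control period).
- optics.snapshot(name): name is "side" or "top"; returns (picture, depth): 384x512x3 uint8, blue, green, red; 384x512 float32, mm along the optical axis (not along the pixel's ray), 0 where there is no reading.
- optics.camera_params(name): a dict with "camera_matrix" (3x3 intrinsics, pixels), "eye" and "orientation" of the camera in the world. Camera axes: x right, y down, z forward; pixel columns grow to the right and rows downward; lengths in mm; the calibration is good to about 2 mm. A picture is of the moment at which its call begins. camera_params takes no time and is no camera call.
- hand_in(): hands the job in, once; it reports no verdict.
Trained networks look in the newest picture that a camera, given by its name, has taken for a name from the list of things; names that differ only in an ending like _2 or _b are one class to them, and where a whole thing is asked for, a point or a joint stands for the part that bears it (a point fixed in the world has none). Each returns a list of dicts, best first, with "score" (0 to 1); they miss things now and then, are a little off and sometimes report something else, mostly with a low value. They report only what shows in the picture. A call takes as long as a camera call.
- optics.search_frame(camera, query): "at" ([x, y, z] in mm, in world coordinates, good to about 4 mm: the middle of the surface that is visible of it).
The state is a dict: "time": time; "joint_pos": joint angles; "qd": joint speeds; "joint_efforts": joint torques, N m; "tool_pos": TCP position; "tcp_rot": TCP orientation; "ft_force": force on the tool from outside, world axes, zero at the start; "wrist_torque": the same for the moment, N m; "finger_gap": finger opening in mm.
Only numpy, scipy, OpenCV 4.12 (cv2) and the standard library are available. Lean on these libraries where they do the work, as an engineer would, in place of code of your own. Each camera call takes 0.05 s, during which the arm holds its last target. There are 200 camera calls.

TASK

Open the splash guard of the bearing wash: push up under the lip of its balanced sash, slowly and without forcing it, until it has gone past the spring catch on the post, then ease it down so that it rests on the catch, and let go. Do not slam or drop the sash, and leave the capsule, toe stop and wrench where they are.

Things in the scene. Friction and masses are not known exactly. Their poses are not given: they have to be found in the camera images.
- guard: The standing frame, fixed: two 30 mm square aluminium posts, 420 mm high, centred 160 mm left and right, and a head beam above. Origin on the table midway between the posts; x away from the robot through the sash, y left, z up. Behind it lies a low tray of bearings.
- sash_lip (a point): Middle of the front lower edge of the sash's steel lip. The sash is a clear panel 278 mm wide, 150 mm high, sliding upright between the posts. The polished lip along its bottom is flat with a rounded front, 240 mm wide, 8 mm thick, and juts 34 mm from the panel towards the robot; the space under it is open, 100 mm high when down. Axes: x away from the robot, y left along the lip, z up.
- sash (a joint): Rise of the sash in m; 0 = down on its end stop, as at the start. A spring balancer leaves 2 to 4 N pulling it down, so it sinks if let go anywhere but on the catch. It can rest on the catch at 0.058 to 0.142, wherever the catch was last clamped (not measured). Too much for it: over 20 N of push, over 0.25 m/s up or 0.12 m/s down.
- sash_pin (a point): Middle of a 10 mm steel pin that sticks out of the panel's back near its left edge, 100 mm above the lip's underside. The catch is in a clamp on the back of the left post: rising, the pin presses a sprung bolt aside (2 to 5 N more), the bolt snaps out beneath it, and 5 mm above its resting place the pin meets a rubber stop (several N per mm). Lowered, the pin sits on the bolt.
- capsule_center (a point): Bystander: centre of a green plastic cleaning capsule with a snap cap, standing, 56 mm across, 64 mm high.
- toe_stop_center (a point): Bystander: a yellow rubber toe stop standing on its broad end, 54 mm across, 52 mm high with its steel stud; the point is 20 mm above the table.
- wrench_center (a point): Bystander: a chrome socket wrench lying flat, 175 mm long, 46 mm high at its socket; the point is near its middle, 12 mm above the table.

How it is judged:
By the outcome, as a careful person would: the job done as asked, in the order asked, and still so for the second after the job is handed in, with the robot touching nothing.
It also fails if it takes over 64 s, if anything falls off the work surface, if the arm or the gripper's body presses on something with over 40 N, if the wrist force passes 120 N, or if a joint passes its speed limit or range.

## Working session

There is one attempt and no reset: what is moved stays moved. The work goes in short steps, Python scripts to look and compute and a shell command to move; the robot and the scene stay as the last step left them, time stands still between calls to the robot, and variables do not carry over. Pictures are saved under pics/ and viewed, about 8 in all and at most 12, crops included, and the job is handed in when it is done.

```bash
mkdir -p pics; ls; python3 - <<'E'
from bench import r, optics
import cv2,numpy as np
ims=[]
for c in("side","top"):
    p,d=optics.snapshot(c); ims.append(p); cv2.imwrite(f"pics/{c}0.png",p); np.save(f"{c}0.npy",d)
    k=optics.camera_params(c); print(c,k)
    for q in("guard","sash_lip","sash_pin","sash","capsule_center","toe_stop_center","wrench_center"):
        print(q,[(np.round(h["at"]).tolist(),round(h["score"],2)) for h in optics.search_frame(c,q)[:3]])
print(r.sense())
E
```

```text
pics
side {'camera_matrix': array([[490.80198654,   0.        , 253.87915214],
       [  0.        , 490.80198654, 197.72778097],
       [  0.        ,   0.        ,   1.        ]]), 'eye': array([ 341.51912653, -759.87591766,  750.63241122]), 'orientation': array([-127.22255927,    0.82351148,  -17.90929237])}
guard [([666.0, -27.0, 210.0], 0.6)]
sash_lip [([662.0, 31.0, 166.0], 0.86)]
sash_pin [([657.0, 35.0, 160.0], 0.65)]
sash [([660.0, 34.0, 161.0], 0.89)]
capsule_center [([535.0, 213.0, 49.0], 0.91)]
toe_stop_center [([609.0, -197.0, 25.0], 0.81)]
wrench_center [([494.0, -213.0, 22.0], 0.57)]
top {'camera_matrix': array([[400.08585893,   0.        , 260.61229553],
       [  0.        , 400.08585893, 191.23820308],
       [  0.        ,   0.        ,   1.        ]]), 'eye': array([486.4782057 ,  21.56866427, 946.51476947]), 'orientation': array([-1.72364622e+02,  3.66941997e-02, -8.90099084e+01])}
guard [([665.0, 53.0, 315.0], 0.67), ([610.0, -185.0, 30.0], 0.51)]
sash_lip [([659.0, 50.0, 152.0], 0.87)]
sash_pin [([657.0, 47.0, 157.0], 0.87)]
sash [([660.0, 47.0, 154.0], 0.91)]
capsule_center [([537.0, 229.0, 65.0], 0.55)]
toe_stop_center [([612.0, -186.0, 29.0], 0.94)]
wrench_center []
{'time': 0.8, 'joint_pos': array([ 6.20286894e+01,  7.46768933e+00,  8.52664754e+01,  1.63039416e-03,
        8.72603519e+01, -4.89314427e+00]), 'qd': array([-0.10612126, -0.00247748,  0.04198362,  0.03044506,  0.00870403,
       -0.13005446]), 'joint_efforts': array([ 8.68861002e-05, -5.69258988e+01, -5.00836694e+01,  4.59550222e-05,
        9.44888889e-04, -3.37536130e-05]), 'tool_pos': array([235.17517097, 552.01866543, 231.34121128]), 'tcp_rot': array([-1.79998845e+02, -5.60229848e-03,  6.69217558e+01]), 'ft_force': array([-0.28643597,  0.13323503,  0.61739701]), 'wrist_torque': array([ 0.00632559, -0.01302419, -0.06032562]), 'finger_gap': 85.54909570722081}
```

View pics/side0.png

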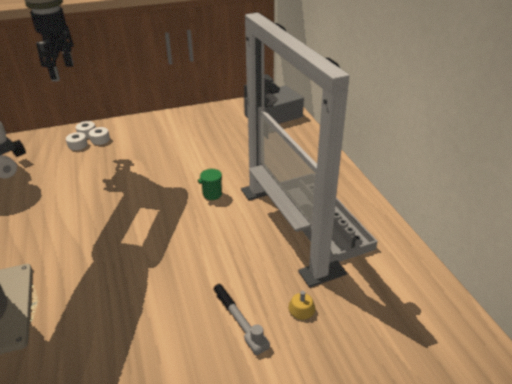

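View pics/top0.png

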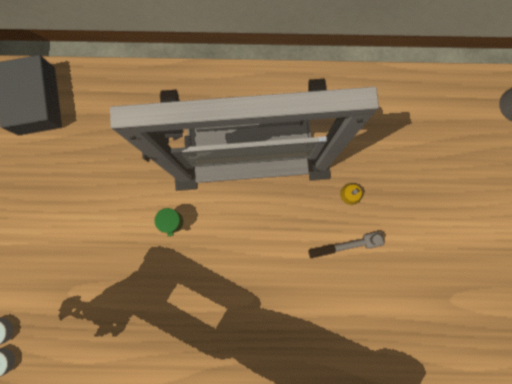

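The side picture shows the guard (posts near columns 255 and 330, lip running 250,175 to 305,225), the capsule at 211,184, the toe stop at 302,306 and the wrench at 240,320. The top picture shows the head beam from 115,118 to 377,100 and the lip from 195,170 to 308,165. The rows only give yaw, and a tool pointing down can't get under the lip. So I'll test in free space whether commands at the reach limit tilt the tool.

```bash
python3 -m pendant '[[0,0,0,-50,0],[0,0,0,-50,0],[0,0,0,-50,0],[0,0,0,-50,0],[0,0,0,-50,0],[0,0,0,-50,0],[0,0,0,-50,0],[0,0,0,-50,0],[0,0,0,-50,0],[0,0,0,-50,0]]' 40; python3 - <<'E'
from bench import r
s=r.sense();print(s["joint_pos"],s["tool_pos"],s["tcp_rot"])
E
```

```text
time: 1.8
tool_pos: [231.7, 542.5, 669.9]
tcp_rot: [-180.0, -0.8, 66.9]
ft_force: [0.9, 0.8, 1.0]
finger_gap: -0.3
[ 6.18477842e+01  3.41664510e+01  1.88915705e+00  1.34109514e-01
  1.43185395e+02 -4.96433015e+00] [231.66042417 542.51283855 669.86740015] [-179.98704689   -0.76305488   66.91992562]
```

```bash
cat > geo.py <<'E'
import numpy as np
from scipy.spatial.transform import Rotation as Ro
from bench import optics
def cloud(c,d):
    k=optics.camera_params(c);K=k["camera_matrix"];v,u=np.mgrid[:384,:512]
    p=np.stack([(u-K[0,2])/K[0,0]*d,(v-K[1,2])/K[1,1]*d,d],-1)
    return p@Ro.from_euler("xyz",k["orientation"],degrees=True).as_matrix().T+k["eye"]
E
python3 - <<'E'
import numpy as np,cv2
from geo import cloud
for c in("side","top"):
    d=np.load(c+"0.npy");P=cloud(c,d)
    def show(n,m):
        q=P[m&(d>0)]
        if len(q): print(c,n,len(q),"min",np.percentile(q,2,0).round(),"max",np.percentile(q,98,0).round(),"med",np.median(q,0).round())
    X,Y,Z=P[...,0],P[...,1],P[...,2]
    box=(X>560)&(X<800)&(Y>-180)&(Y<260)
    b=box&(Z>380)&(Z<480); show("beam",b)
    l=box&(Z>90)&(Z<125)&(abs(Y-40)<115)&(X<700); show("lip",l)
    show("lip2",box&(Z>100)&(Z<114)&(abs(Y-40)<115)&(X<700))
    for n,m in(("beam",b),):
        q=P[m&(d>0)]; r=cv2.minAreaRect(q[:,:2].astype(np.float32)); print(r)
    for z0 in(100,200,300): 
        for s,y0 in(("R",-120),("L",200)): show(f"post{s}{z0}",box&(abs(Z-z0)<50)&(abs(Y-y0)<60))
    show("caps",(abs(X-537)<50)&(abs(Y-215)<50)&(Z>10)&(Z<100)); show("wr",(abs(X-494)<60)&(abs(Y+210)<120)&(Z>6)&(Z<100))
E
```

```text
side beam 3667 min [ 634. -128.  384.] max [694. 209. 445.] med [662. -26. 434.]
side lip 1429 min [622. -73. 103.] max [672. 149. 122.] med [650.  24. 108.]
side lip2 1231 min [621. -73. 103.] max [671. 150. 112.] med [646.  24. 108.]
((672.7832641601562, 47.489105224609375), (54.998390197753906, 353.1037902832031), 5.424287796020508)
side postR100 978 min [ 643. -129.   53.] max [694. -63. 148.] med [ 671. -124.  107.]
side postL100 486 min [563. 142.  55.] max [652. 221. 148.] med [640. 187. 112.]
side postR200 1161 min [ 663. -129.  152.] max [694. -62. 248.] med [ 672. -124.  203.]
side postL200 770 min [633. 142. 152.] max [667. 216. 249.] med [647. 187. 205.]
side postR300 1173 min [ 663. -129.  252.] max [ 694. -100.  348.] med [ 671. -125.  303.]
side postL300 1141 min [631. 158. 252.] max [685. 221. 347.] med [651. 191. 297.]
side caps 587 min [508. 204.  12.] max [561. 254.  66.] med [534. 215.  56.]
side wr 1037 min [ 464. -260.   10.] max [519. -96.  47.] med [ 491. -213.   20.]
top beam 8294 min [ 634. -121.  397.] max [694. 214. 447.] med [661.  48. 445.]
top lip 1917 
[... 187 characters left out ...]
855712890625, 350.0724182128906), 5.420023441314697)
top postR100 380 min [ 639. -126.   53.] max [674. -61. 148.] med [664. -92. 109.]
top postL100 508 min [562. 141.  57.] max [651. 228. 149.] med [636. 170. 109.]
top postR200 500 min [ 663. -126.  154.] max [678. -61. 250.] med [671. -92. 209.]
top postL200 667 min [632. 142. 155.] max [686. 216. 250.] med [647. 178. 205.]
top postR300 516 min [ 663. -127.  250.] max [682. -70. 348.] med [ 665. -100.  301.]
top postL300 811 min [629. 151. 250.] max [673. 220. 348.] med [644. 190. 292.]
top caps 588 min [507. 205.  17.] max [562. 255.  68.] med [535. 227.  64.]
top wr 729 min [ 463. -255.   13.] max [518. -93.  48.] med [ 489. -189.   21.]
```

```bash
python3 - <<'E'
import numpy as np
from geo import cloud
d=np.load("side0.npy");P=cloud("side",d)
for uv in((100,60),(200,60),(100,115),(280,100),(60,10),(420,150),(50,130)): print(uv,P[uv[1],uv[0]].round())
E
python3 -m pendant '[[0,20,0,0,0],[0,20,0,0,0],[0,20,0,0,0],[0,20,0,0,0],[0,20,0,0,0],[0,20,0,0,0]]'; python3 - <<'E'
from bench import r
s=r.sense();print(s["joint_pos"].round(1))
E
```

```text
(100, 60) [ 327. 1453.  -69.]
(200, 60) [ 775. 1449. -128.]
(100, 115) [ 275. 1462. -336.]
(280, 100) [837. 543.  72.]
(60, 10) [266. 539. 403.]
(420, 150) [1389.  530. -214.]
(50, 130) [140. 721.   2.]
time: 2.4
tool_pos: [260.4, 610.5, 622.2]
tcp_rot: [180.0, -3.7, 66.9]
ft_force: [-0.6, -0.0, 0.3]
finger_gap: 0.4
[ 62.3  39.1   1.3   0.4 135.9  -4.3]
```

The tool does tilt at the reach limit, by 3.7° outward so far, so I'll carry on that way in free air.

```bash
python3 -m pendant '[[0,30,0,-40,0],[0,30,0,-40,0],[0,30,0,-40,0],[0,30,0,-40,0],[0,30,0,-40,0],[0,30,0,-40,0],[0,30,0,-40,0],[0,30,0,-40,0],[0,30,0,-40,0],[0,30,0,-40,0]]'; python3 - <<'E'
from bench import r
s=r.sense();print(s["joint_pos"].round(1))
E
```

```text
time: 3.4
tool_pos: [248.2, 581.8, 755.7]
tcp_rot: [180.0, -21.1, 66.9]
ft_force: [0.4, -0.4, 0.0]
finger_gap: 0.1
[ 61.   28.    1.3   2.7 129.6  -3.7]
```

```bash
python3 -m pendant '[[0,40,0,-25,0],[0,40,0,-25,0],[0,40,0,-25,0],[0,40,0,-25,0],[0,40,0,-25,0],[0,45,0,-10,0],[0,45,0,-10,0],[0,45,0,-10,0],[0,45,0,-10,0],[0,45,0,-10,0]]'; python3 - <<'E'
from bench import r
s=r.sense();print(s["joint_pos"].round(1))
E
```

```text
time: 4.4
tool_pos: [287.7, 674.8, 810.3]
tcp_rot: [180.0, -38.9, 66.9]
ft_force: [-0.3, -0.4, 0.6]
finger_gap: 0.0
[ 61.1  28.3   1.3   3.9 111.6  -3.1]
```

The tilt is now 39°. I also need the heading to end at about +5°, the guard's yaw. So I'll swing the arm to the right, in front of and above everything, and finish tilting there.

```bash
cat > st.py <<'E'
import sys,numpy as np
from bench import r
from scipy.spatial.transform import Rotation as Ro
s=r.sense();R=Ro.from_euler("xyz",s["tcp_rot"],degrees=True).as_matrix()
print("t",round(s["time"],2),"q",s["joint_pos"].round(1),"p",s["tool_pos"].round(1),"rpy",s["tcp_rot"].round(1),"F",s["ft_force"].round(1))
print("point dir",R[:,2].round(3),"toolx",R[:,0].round(3))
for a in sys.argv[1:]:
    v=np.array(eval(a),float);print(a,"-> tool",(R.T@v).round(1))
E
python3 st.py "[480-288,-310-675,620-810]" "[10,-49,-9.5]"
```

```text
t 4.4 q [ 61.1  28.3   1.3   3.9 111.6  -3.1] p [287.7 674.8 810.3] rpy [180.  -38.9  66.9] F [-0.3 -0.4  0.6]
point dir [ 0.246  0.578 -0.778] toolx [0.305 0.715 0.629]
[480-288,-310-675,620-810] -> tool [-765.7  562.8 -374.5]
[10,-49,-9.5] -> tool [-38.   28.4 -18.5]
```

```bash
python3 -m pendant '[[0,-38,28,-18,0],[0,-38,28,-18,0],[0,-38,28,-18,0],[0,-38,28,-18,0],[0,-38,28,-18,0],[0,-38,28,-18,0],[0,-38,28,-18,0],[0,-38,28,-18,0],[0,-38,28,-18,0],[0,-38,28,-18,0]]'; python3 st.py "[480,-310,620]-s['tool_pos']"
```

```text
time: 5.4
tool_pos: [378.5, 233.8, 727.9]
tcp_rot: [179.7, -38.9, 67.2]
ft_force: [1.2, 0.4, 1.1]
finger_gap: -0.1
t 5.4 q [ -5.6 -23.2  67.3  41.4 115.2 -47.5] p [378.5 233.8 727.9] rpy [179.7 -38.9  67.2] F [1.2 0.4 1.1]
point dir [ 0.248  0.577 -0.778] toolx [0.302 0.717 0.628]
[480,-310,620]-s['tool_pos'] -> tool [-427.1  305.6 -204.5]
```

```bash
python3 -m pendant '[[0,-38,28,-18,0],[0,-38,28,-18,0],[0,-38,28,-18,0],[0,-38,28,-18,0],[0,-38,28,-18,0],[0,-38,28,-18,0],[0,-38,28,-18,0],[0,-38,28,-18,0],[0,-38,28,-18,0],[0,-38,28,-18,0]]'; python3 st.py "[30,-10,30]" "[45,-20,0]"
```

```text
time: 6.4
tool_pos: [476.3, -247.9, 630.8]
tcp_rot: [179.8, -38.8, 67.1]
ft_force: [1.3, 0.8, 1.0]
finger_gap: -0.2
t 6.4 q [-54.8  14.8  43.3  47.5 133.6 -91.4] p [ 476.3 -247.9  630.8] rpy [179.8 -38.8  67.1] F [1.3 0.8 1. ]
point dir [ 0.248  0.575 -0.779] toolx [0.304 0.718 0.626]
[30,-10,30] -> tool [ 20.7  31.6 -21.7]
[45,-20,0] -> tool [-0.7 49.2 -0.4]
```

```bash
python3 -m pendant '[[0,20,32,-22,0],[0,20,32,-22,0],[0,20,32,-22,0],[0,20,32,-22,0],[0,20,32,-22,0],[0,20,32,-22,0],[0,20,32,-22,0],[0,20,32,-22,0]]'; python3 st.py "[30,-10,30]" "[40,0,20]"
```

```text
time: 7.2
tool_pos: [591.5, -239.1, 722.6]
tcp_rot: [172.2, -41.6, 67.4]
ft_force: [-0.4, 0.9, 0.6]
finger_gap: -0.2
t 7.2 q [-48.9  38.5   1.3  62.2 132.7 -66. ] p [ 591.5 -239.1  722.6] rpy [172.2 -41.6  67.4] F [-0.4  0.9  0.6]
point dir [ 0.378  0.556 -0.741] toolx [0.287 0.69  0.664]
[30,-10,30] -> tool [ 21.6  34.1 -16.4]
[40,0,20] -> tool [24.8 37.2  0.3]
```

```bash
python3 -m pendant '[[0,20,38,-6,0],[0,20,38,-6,0],[0,20,38,-6,0],[0,20,38,-6,0],[0,20,38,-6,0],[0,20,38,-6,0],[0,20,38,-6,0],[0,20,38,-6,0],[0,20,38,-6,0],[0,20,38,-6,0]]'; python3 st.py "[40,-10,20]" "[45,0,10]"
```

```text
time: 8.2
tool_pos: [760.8, -198.8, 744.8]
tcp_rot: [156.1, -47.7, 69.8]
ft_force: [-0.5, 0.7, 0.5]
finger_gap: -0.1
t 8.2 q [-39.7  40.6   1.3  55.7 110.7 -64.6] p [ 760.8 -198.8  744.8] rpy [156.1 -47.7  69.8] F [-0.5  0.7  0.5]
point dir [ 0.614  0.495 -0.615] toolx [0.232 0.631 0.74 ]
[40,-10,20] -> tool [17.8 41.6  7.3]
[45,0,10] -> tool [17.8 36.7 21.5]
```

```bash
python3 st.py "[25,-25,35]" "[25,-25,0]"
```

```text
t 8.2 q [-39.7  40.6   1.3  55.7 110.7 -64.6] p [ 760.8 -198.8  744.8] rpy [156.1 -47.7  69.8] F [-0.5  0.7  0.5]
point dir [ 0.614  0.495 -0.615] toolx [0.232 0.631 0.74 ]
[25,-25,35] -> tool [ 15.9  43.3 -18.6]
[25,-25,0] -> tool [-10.   33.8   3. ]
```

```bash
python3 -m pendant '[[0,16,42,-16,0],[0,16,42,-16,0],[0,16,42,-16,0],[0,16,42,-16,0],[0,16,42,-16,0],[0,16,42,-16,0],[0,16,42,-16,0],[0,16,42,-16,0],[0,16,42,-16,0],[0,16,42,-16,0]]'; python3 st.py "[35,-15,40]" "[25,-25,35]"
```

```text
time: 9.2
tool_pos: [766.0, -299.2, 846.0]
tcp_rot: [133.3, -54.1, 76.6]
ft_force: [-0.3, -0.4, 0.6]
finger_gap: 0.2
t 9.2 q [-48.   38.5   1.3  61.3  97.3 -65.6] p [ 766.  -299.2  846. ] rpy [133.3 -54.1  76.6] F [-0.3 -0.4  0.6]
point dir [ 0.837  0.372 -0.402] toolx [0.136 0.57  0.81 ]
[35,-15,40] -> tool [28.6 46.6  7.6]
[25,-25,35] -> tool [17.5 46.5 -2.4]
```

```bash
python3 -m pendant '[[0,24,42,-8,0],[0,24,42,-8,0],[0,24,42,-8,0],[0,24,42,-8,0],[0,24,42,-8,0],[0,24,42,-8,0],[0,24,42,-8,0],[0,24,42,-8,0]]'; python3 st.py "[0,0,40]" "[0,-40,0]"
```

```text
time: 10.0
tool_pos: [742.0, -340.5, 967.7]
tcp_rot: [110.8, -57.6, 86.4]
ft_force: [-0.2, 0.5, 0.1]
finger_gap: 0.0
t 10.0 q [-52.4  34.3   1.3  64.5  85.8 -63.1] p [ 742.  -340.5  967.7] rpy [110.8 -57.6  86.4] F [-0.2  0.5  0.1]
point dir [ 0.952  0.24  -0.19 ] toolx [0.034 0.535 0.844]
[0,0,40] -> tool [33.8 20.  -7.6]
[0,-40,0] -> tool [-21.4  32.4  -9.6]
```

```bash
python3 -m pendant '[[0,24,42,-8,0],[0,24,42,-8,0],[0,24,42,-8,0],[0,24,42,-8,0]]'; python3 st.py "[0,0,40]" "[0,-40,0]"
```

```text
time: 10.4
tool_pos: [701.8, -370.4, 1030.4]
tcp_rot: [98.9, -58.4, 92.4]
ft_force: [0.1, -0.1, -0.0]
finger_gap: 0.0
t 10.4 q [-56.9  32.    1.3  67.9  81.5 -62. ] p [ 701.8 -370.4 1030.4] rpy [ 98.9 -58.4  92.4] F [ 0.1 -0.1 -0. ]
point dir [ 0.982  0.173 -0.081] toolx [-0.022  0.523  0.852]
[0,0,40] -> tool [34.1 20.7 -3.2]
[0,-40,0] -> tool [-20.9  33.4  -6.9]
```

```bash
python3 -m pendant '[[0,24,42,-8,-8],[0,24,42,-8,-8],[0,0,0,0,-8],[0,0,0,0,-8],[0,0,0,0,-8],[0,0,0,0,-8],[0,0,0,0,-8]]'; python3 st.py "[-230,400,-700]"
python3 - <<'E'
import numpy as np
from scipy.optimize import brentq,fsolve
D=[(7.468,85.266,87.26,600.0,231.3),(34.17,1.889,143.185,589.9,669.9),(39.1,1.3,135.9,663.7,622.2),(28,1.3,129.6,632.5,755.7),(28.3,1.3,111.6,733.6,810.3)]
A=[];b=[]
for q2,q3,q5,ρ,z in D:
    a,c,s=np.radians([q2,q2+q3,q2+q3+q5])
    A+=[[1,0,np.sin(a),np.sin(c),np.sin(s)],[0,1,np.cos(a),np.cos(c),np.cos(s)]];b+=[ρ,z]
x,res,rk,sv=np.linalg.lstsq(np.array(A),np.array(b),rcond=None);print("off,h,L1,L2,t",x.round(1),res,rk,(np.array(A)@x-b).round(1))
o,h,L1,L2,t=x
for tx in(500,560,640):
  for z in(85,90,240):
    R=np.hypot(tx-t-o,z-h);w=(R*R-L1**2-L2**2)/(2*L1*L2);print(tx,z,"wrist",round(tx-t),"j3",np.degrees(np.arccos(w)).round(1) if abs(w)<1 else None)
E
```

```text
time: 11.1
tool_pos: [675.4, -380.5, 1063.6]
tcp_rot: [91.6, -2.3, 98.0]
ft_force: [0.1, -0.1, 1.0]
finger_gap: -0.4
t 11.1 q [ -59.4   30.5    1.3   69.8   79.8 -117.4] p [ 675.4 -380.5 1063.6] rpy [91.6 -2.3 98. ] F [ 0.1 -0.1  1. ]
point dir [ 0.99   0.14  -0.028] toolx [-0.139  0.989  0.04 ]
[-230,400,-700] -> tool [ 399.7 -721.2 -151.9]
off,h,L1,L2,t [-47.4 193.9 489.9 592.2 413.6] [559.63464838] 5 [  7.9   6.5  -8.1  -5.5   8.4  -9.9 -11.2   1.3   3.    7.5]
500 85 wrist 86 j3 165.2
500 90 wrist 86 j3 165.6
500 240 wrist 86 j3 169.6
560 85 wrist 146 j3 158.9
560 90 wrist 146 j3 159.2
560 240 wrist 146 j3 161.7
640 85 wrist 226 j3 150.3
640 90 wrist 226 j3 150.5
640 240 wrist 226 j3 152.3
```

```bash
cat > kin.py <<'E'
import numpy as np
from scipy.optimize import least_squares
from scipy.spatial.transform import Rotation as Ro
S=[([62.0287,7.468,85.266,0,87.26,-4.893],[235.2,552.0,231.3],[180,0,66.92]),
([61.848,34.166,1.889,.134,143.185,-4.964],[231.66,542.5,669.87],[-180,-.763,66.92]),
([-5.6,-23.2,67.3,41.4,115.2,-47.5],[378.5,233.8,727.9],[179.7,-38.9,67.2]),
([-54.8,14.8,43.3,47.5,133.6,-91.4],[476.3,-247.9,630.8],[179.8,-38.8,67.1]),
([61.1,28.3,1.3,3.9,111.6,-3.1],[287.7,674.8,810.3],[180,-38.9,66.9]),
([-48.9,38.5,1.3,62.2,132.7,-66],[591.5,-239.1,722.6],[172.2,-41.6,67.4]),
([-56.9,32,1.3,67.9,81.5,-62],[701.8,-370.4,1030.4],[98.9,-58.4,92.4]),
([-59.4,30.5,1.3,69.8,79.8,-117.4],[675.4,-380.5,1063.6],[91.6,-2.3,98])]
E=lambda a,t:Ro.from_euler(a,t,degrees=True)
def fk(q,p,s4=1,s6=1,g=0):
    o,h,L1,e,L2,t,z5=p
    A=E("z",q[0]);B=A*E("y",q[1]);C=B*E("y",q[2]);D=C*E("z",s4*q[3]);F=D*E("y",q[4]);G=F*E("z",s6*q[5]+g)
    return A.apply([o,0,h])+B.apply([0,0,L1])+C.apply([e,0,L2])+F.apply([z5,0,t]),G
def best():
    out=[]
    for s4 in(1,-1):
        for s6 in(1,-1):
            f=lambda p:np.concatenate([fk(q,p,s4,s6)[0]-x for q,x,_ in S])
            w=least_squares(f,[0,300,450,0,450,200,0]);out.append((w.cost,s4,s6,w.x))
    return out
E
python3 - <<'E'
from kin import *
for o in best(): print(round(o[0],1),o[1:3],o[3].round(1))
b=min(best(),key=lambda o:o[0])
for s6 in(1,-1):
  for q,x,rp in S: 
    p,G=fk(q,b[3],b[1],s6); print(s6,(p-x).round(1),(G.inv()*E("xyz",rp)).as_rotvec(degrees=True).round(0))
E
```

```text
6125.4 (1, 1) [ 12.4 326.3 374.2  32.4 542.9 408.7  -8.1]
6125.4 (1, -1) [ 12.4 326.3 374.2  32.4 542.9 408.7  -8.1]
290269.7 (-1, 1) [-199.8  207.3  315.4  411.9  561.4 -188.5  -72. ]
290269.7 (-1, -1) [-199.8  207.3  315.4  411.9  561.4 -188.5  -72. ]
1 [ 50.9 -13.3  -0.8] [  -0.   -0. -180.]
1 [ 42.3 -29.2 -22.5] [  0.  -0. 180.]
1 [ -4.9 -22.4  -4.8] [  0.   0. 180.]
1 [-29.8   0.6  -2. ] [ -0.   0. 180.]
1 [ 50.9  -7.5 -11.4] [   0.   -0. -180.]
1 [-23.6  -0.4  -6.6] [  0.  -0. 180.]
1 [ -6.7 -12.3  23.2] [   0.   -0. -180.]
1 [-7.6 -9.9 24.9] [  -0.    0. -180.]
-1 [ 50.9 -13.3  -0.8] [  0.  -0. 170.]
-1 [ 42.3 -29.2 -22.5] [ -0.  -0. 170.]
-1 [ -4.9 -22.4  -4.8] [ 0.  0. 85.]
-1 [-29.8   0.6  -2. ] [ 0.  0. -3.]
-1 [ 50.9  -7.5 -11.4] [ -0.   0. 174.]
-1 [-23.6  -0.4  -6.6] [-0. -0. 48.]
-1 [ -6.7 -12.3  23.2] [ 0.  0. 56.]
-1 [-7.6 -9.9 24.9] [ -0.  -0. -55.]
```

```bash
python3 - <<'E'
s=open("kin.py").read()
s=s.replace("o,h,L1,e,L2,t,z5=p","o,h,L1,e,L2,t,z5,yA,yF=p").replace("C.apply([e,0,L2])+F.apply([z5,0,t])","C.apply([e,yA,L2])+F.apply([z5,yF,t])").replace("[0,300,450,0,450,200,0]","[0,300,450,0,450,200,0,0,0]").replace("g=0","g=180").replace("(1,-1)","(1,)")
open("kin.py","w").write(s)
E
python3 - <<'E'
from kin import *
c,_,_,p=best()[0];print(c,p.round(1)); print([(fk(q,p)[0]-x).round(1).tolist() for q,x,_ in S])
T=E("xyz",[91.6,-2.3,98.0])
lo=np.array([-169,-51,1.3,-76.6,0,-152]);hi=np.array([169,129,143.1,256.6,156.5,152])
for X in([560,30,300],[520,30,85],[560,32,85],[645,42,85],[645,42,240]):
  bs=None
  for i in range(12):
    g=np.random.default_rng(i).uniform(lo,hi)
    def f(q):
        P,G=fk(q,p);return np.r_[(P-X)/100,(T.inv()*G).as_rotvec()]
    w=least_squares(f,g,bounds=(lo,hi))
    if bs is None or w.cost<bs.cost:bs=w
  print(X,"cost",round(bs.cost,5),bs.x.round(0))
E
```

```text
0.5617672933720822 [-1.000e-01  3.185e+02  3.689e+02  6.180e+01  5.532e+02  3.647e+02
 -3.000e-01  5.130e+01 -1.000e-01]
[[-0.1, -0.1, 0.1], [0.0, 0.1, 0.0], [-0.0, -0.1, 0.2], [-0.0, -0.3, -0.3], [-0.0, 0.0, -0.2], [0.0, -0.0, 0.0], [0.1, -0.4, 0.1], [0.1, 0.8, 0.1]]
[560, 30, 300] cost 0.08999 [-42. -18. 143. 100.  77. 146.]
[520, 30, 85] cost 0.00509 [-28.  38. 143. 143.  94.  92.]
[560, 32, 85] cost 0.00039 [-21.  29. 143. 150.  83.  96.]
[645, 42, 85] cost 0.0 [-12.  29. 134. 159.  72.  98.]
[645, 42, 240] cost 0.00467 [-16.  -4. 143. 148.  56. 113.]
```

```bash
cat > ik.py <<'E'
from kin import *
P=best()[0][3]
lo=np.array([-169,-51,1.3,-76.6,0,-152.2]);hi=np.array([169,129,143.1,256.6,156.5,152.2])
def pose(az,tau,spin=0):
    d=np.array([np.cos(np.radians(az))*np.cos(np.radians(tau)),np.sin(np.radians(az))*np.cos(np.radians(tau)),-np.sin(np.radians(tau))])
    x=np.cross([0,0,1],d);x/=np.linalg.norm(x)   # jaws horizontal, x to the left
    return Ro.from_matrix(np.stack([x,np.cross(d,x),d],1))*E("z",spin)
def ik(X,T,q0=None,n=6):
    b=None
    f=lambda q:(lambda r:np.r_[(r[0]-X)/100,(T.inv()*r[1]).as_rotvec()])(fk(q,P))
    for i in range(n if q0 is None else 1):
        g=np.clip(q0,lo+.01,hi-.01) if q0 is not None else np.random.default_rng(i).uniform(lo,hi)
        w=least_squares(f,g,bounds=(lo,hi))
        if b is None or w.cost<b.cost:b=w
    return b.cost,b.x
E
python3 - <<'E'
from ik import *
for az in(5,20,35,50,-20,-35):
  for tau in(0,15,25,35,45):
    for sp in (0,):
      T=pose(az,tau)
      c=[ik(np.array([648,43,z]),T) for z in(85,165,250)]
      print(az,tau,[round(k[0],4) for k in c],[k[1].round(0).astype(int).tolist() for k in c if k[0]<1e-4])
E
```

```text
5 0 [np.float64(0.0), np.float64(0.0), np.float64(0.0047)] [[-8, 31, 133, 166, 75, 94], [-8, 11, 140, 165, 62, 97]]
5 15 [np.float64(0.0), np.float64(0.0009), np.float64(0.0014)] [[-8, 9, 140, 163, 44, 99]]
5 25 [np.float64(0.0), np.float64(0.0), np.float64(0.0)] [[-7, -2, 140, 153, 24, 110], [-7, -19, 141, 123, 13, 142], [-7, -31, 139, 55, 13, -149]]
5 35 [np.float64(0.0), np.float64(0.0), np.float64(0.0)] [[-5, -8, 136, 112, 9, 152], [-6, -20, 135, 40, 13, -136], [-6, -29, 132, 22, 24, -116]]
5 45 [np.float64(0.0), np.float64(0.0), np.float64(0.0)] [[-4, -8, 129, 26, 15, -122], [-4, -17, 127, 15, 26, -111], [-5, -24, 123, 11, 37, -106]]
20 0 [np.float64(0.0), np.float64(0.0), np.float64(0.0)] [[-24, 32, 129, 134, 77, 103], [-24, 14, 136, 132, 69, 112], [-24, -5, 141, 126, 60, 125]]
20 15 [np.float64(0.0), np.float64(0.0), np.float64(0.0001)] [[-23, 12, 135, 125, 53, 117], [-23, -6, 139, 115, 46, 133], [-23, -21, 140, 101, 42, 152]]
20 25 [np.float64(0.0), np.float64(0.0003), np.float64(0.0125)] [[-20, 2, 136, 111, 39, 135]]
20 35 [np.float64(0.0013), np.float64(0.0067), np.float64(
[... 1854 characters left out ...]
-2, 124, -52, 27, -18], [11, -11, 122, -40, 35, -33], [11, -17, 118, -32, 43, -43]]
-35 0 [np.float64(0.0), np.float64(0.0), np.float64(0.0)] [[29, 39, 114, 247, 78, 65], [29, 25, 119, 248, 75, 57], [29, 12, 123, 251, 72, 47]]
-35 15 [np.float64(0.0), np.float64(0.0018), np.float64(0.0084)] [[27, 23, 120, 257, 62, 53]]
-35 25 [np.float64(0.0054), np.float64(0.0025), np.float64(0.0)] [[25, -6, 120, -76, 54, 12]]
-35 35 [np.float64(0.0), np.float64(0.0), np.float64(0.0)] [[22, 9, 119, -76, 45, 21], [22, -1, 119, -67, 48, 8], [22, -9, 116, -59, 53, -4]]
-35 45 [np.float64(0.0), np.float64(0.0), np.float64(0.0)] [[17, 5, 116, -56, 42, 0], [17, -3, 114, -49, 48, -10], [17, -8, 110, -43, 55, -19]]
```

```bash
cat > sim.py <<'E'
from ik import *
def run(q,steps,scale=1):
    # steps: world (dx,dy,dz,spin) rows
    for n,(v,s) in steps:
        for _ in range(n):
            p,G=fk(q,P); c,q=ik(p+np.array(v),G*E("z",s),q)
        p,G=fk(q,P);d=G.as_matrix()[:,2]
        print("q",q.round(0).astype(int),"p",p.round(0),"az",np.degrees(np.arctan2(d[1],d[0])).round(1),"tau",np.degrees(-np.arcsin(d[2])).round(1))
    return q
E
python3 - <<'E'
from sim import *
q=np.array([-59.4,30.5,1.3,69.8,79.8,-117.4])
# to (560,-150,540)
q=run(q,[(12,((560-675)/12,(-150+380)/12,(540-1063)/12),0)] if 0 else [(12,(np.array([560-675,-150+380,540-1063])/12,0))])
run(q,[(4,((-20,25,-20),0)),(4,((-20,25,-20),0)),(4,((-20,25,-20),0)),(4,((-20,25,-20),0)),(4,((-20,25,-20),0))])
E
```

```text
q [ -53  -51  129   72   61 -152] p [ 561. -149.  543.] az 5.3 tau 9.4
q [ -61  -51  132   72   90 -152] p [489. -57. 465.] az 26.1 tau 17.6
q [ -60  -51  138   69  106 -152] p [416.  37. 387.] az 45.9 tau 21.2
q [ -50  -50  143   61  112 -152] p [344. 132. 309.] az 66.3 tau 25.1
q [ -27  -41  143   52  107 -151] p [273. 227. 234.] az 90.7 tau 31.0
q [  -3  -27  143   52   94 -150] p [201. 327. 156.] az 109.5 tau 31.9
```

```bash
python3 -m pendant '[[0,0,0,-16,8],[0,0,0,-16,8],[0,0,0,-16,8],[0,0,0,-16,8],[0,0,0,-16,8],[0,0,0,-16,8],[0,0,0,-16,8],[0,0,0,-8,8]]'; python3 st.py "(np.array([560,-150,540])-s['tool_pos'])/12"
```

```text
time: 11.9
tool_pos: [555.6, -397.2, 1067.5]
tcp_rot: [94.1, -66.9, 94.3]
ft_force: [0.0, 0.0, -0.4]
finger_gap: 0.2
t 11.9 q [-72.6  16.4  20.5  81.5  85.6 -59.5] p [ 555.6 -397.2 1067.5] rpy [ 94.1 -66.9  94.3] F [ 0.   0.  -0.4]
point dir [ 0.99   0.139 -0.028] toolx [-0.029  0.392  0.92 ]
(np.array([560,-150,540])-s['tool_pos'])/12 -> tool [-32.4 -35.9   4.5]
```

```bash
python3 -m pendant '[[0,-32,-36,4,0],[0,-32,-36,4,0],[0,-32,-36,4,0],[0,-32,-36,4,0],[0,-32,-36,4,0],[0,-32,-36,4,0],[0,-32,-36,4,0],[0,-32,-36,4,0],[0,-32,-36,4,0],[0,-32,-36,4,0]]'; python3 st.py "(np.array([560,-150,540])-s['tool_pos'])" "[-25,30,-25]"
```

```text
time: 12.9
tool_pos: [556.2, -210.6, 669.6]
tcp_rot: [93.9, -66.6, 94.4]
ft_force: [0.9, -0.5, 0.7]
finger_gap: 0.2
t 12.9 q [-62.3 -38.5 114.7  83.5  71.3 -98.2] p [ 556.2 -210.6  669.6] rpy [ 93.9 -66.6  94.4] F [ 0.9 -0.5  0.7]
point dir [ 0.99   0.14  -0.027] toolx [-0.031  0.396  0.918]
(np.array([560,-150,540])-s['tool_pos']) -> tool [ -95.  -105.9   15.7]
[-25,30,-25] -> tool [-10.3 -40.6 -19.9]
```

```bash
python3 - <<'E'
from sim import *
q=np.array([-62.3,-38.5,114.7,83.5,71.3,-98.2])
q=run(q,[(2,((2,24,-44),0))])
for v in((-20,25,-20),(-30,20,-10),(-25,0,-35)): print(v);run(q,[(3,(v,0))]*4)
E
```

```text
q [ -57  -47  128   84   66 -103] p [ 560. -163.  581.] az 8.0 tau 1.6
(-20, 25, -20)
q [ -64  -51  137   88   85 -108] p [504. -93. 521.] az 20.6 tau 1.7
q [ -68  -51  143   88  102 -115] p [448. -23. 461.] az 33.9 tau 1.2
q [ -66  -49  143   78  114 -119] p [392.  46. 405.] az 48.7 tau 9.0
q [ -58  -47  143   68  119 -125] p [337. 114. 349.] az 65.2 tau 15.9
(-30, 20, -10)
q [ -72  -51  133   88   93 -105] p [ 474. -108.  551.] az 21.1 tau 2.3
q [ -83  -51  136   90  117 -108] p [386. -54. 521.] az 34.5 tau 2.1
q [ -91  -51  140   90  138 -112] p [298.  -1. 491.] az 47.0 tau 0.9
q [ -95  -51  143   83  155 -120] p [209.  49. 461.] az 60.2 tau 1.2
(-25, 0, -35)
q [ -72  -51  141   89   84 -114] p [ 486. -165.  476.] az 11.7 tau 1.3
q [ -86  -37  143   81  104 -131] p [ 412. -168.  372.] az 19.4 tau 4.3
q [ -99  -19  143   66  112 -152] p [ 338. -170.  268.] az 22.3 tau 5.6
q [-110  -13  143   48  108 -152] p [ 266. -170.  169.] az 21.9 tau 17.1
```

```bash
python3 -m pendant '[[0,-32,-36,4,0],[0,-32,-36,4,0],[0,-8,-33,-16,0],[0,-8,-33,-16,0],[0,-8,-33,-16,0],[0,-8,-33,-16,0]]'; python3 st.py "[-20,25,-20]"
```

```text
time: 13.5
tool_pos: [526.5, -136.7, 501.7]
tcp_rot: [93.8, -66.7, 98.6]
ft_force: [0.1, -0.1, -0.5]
finger_gap: -0.0
t 13.5 q [ -62.3  -51.2  138.7   87.8   74.5 -110.3] p [ 526.5 -136.7  501.7] rpy [ 93.8 -66.7  98.6] F [ 0.1 -0.1 -0.5]
point dir [ 0.977  0.21  -0.026] toolx [-0.059  0.391  0.918]
[-20,25,-20] -> tool [ -7.4 -34.4 -13.8]
```

```bash
python3 -m pendant '[[0,-7,-35,-14,0],[0,-7,-35,-14,0],[0,-7,-35,-14,0],[0,-7,-35,-14,0],[0,-7,-35,-14,0]]'; python3 st.py "[-20,25,-20]"
```

```text
time: 14.0
tool_pos: [488.7, -111.3, 444.3]
tcp_rot: [100.0, -66.7, 99.3]
ft_force: [0.0, -0.5, -0.8]
finger_gap: -0.1
t 14.0 q [ -68.7  -51.2  143.1   86.1   87.  -114.7] p [ 488.7 -111.3  444.3] rpy [100.  -66.7  99.3] F [ 0.  -0.5 -0.8]
point dir [ 0.946  0.317 -0.069] toolx [-0.064  0.391  0.918]
[-20,25,-20] -> tool [ -7.3 -35.8  -9.6]
```

```bash
python3 -m pendant '[[0,-7,-38,-8,0],[0,-7,-38,-8,0],[0,-7,-38,-8,0],[0,-7,-38,-8,0],[0,-7,-40,-2,0],[0,-7,-40,-2,0]]'; python3 st.py "[-20,25,-20]"
```

```text
time: 14.6
tool_pos: [441.3, -77.3, 411.5]
tcp_rot: [113.2, -66.2, 95.5]
ft_force: [-0.8, -0.5, 0.8]
finger_gap: -0.3
t 14.6 q [ -74.4  -51.2  143.1   80.3  100.8 -115.8] p [441.3 -77.3 411.5] rpy [113.2 -66.2  95.5] F [-0.8 -0.5  0.8]
point dir [ 0.881  0.446 -0.159] toolx [-0.038  0.402  0.915]
[-20,25,-20] -> tool [ -7.5 -36.9  -3.3]
```

```bash
python3 -m pendant '[[0,-7,-42,-2,0],[0,-7,-42,-2,0],[0,-7,-42,-2,0],[0,-7,-42,2,0]]'; python3 st.py
python3 - <<'E'
from sim import *
from bench import r
s=r.sense();q=s["joint_pos"];p,G=fk(q,P)
M=G.as_matrix();d=M[:,2];az=np.degrees(np.arctan2(d[1],d[0]));tau=-np.degrees(np.arcsin(d[2]));print(p,az,tau)
for half in(0,180):
  T=pose(az,tau,half);print("spin needed",(G.inv()*T).as_rotvec(degrees=True).round(1))
  for X in([560,-80,300],[580,-20,90],[640,40,85],[650,50,165],[650,50,250]):
    c,qq=ik(np.array(X),T);print(half,X,round(c,5),qq.round(0))
E
```

```text
time: 15.0
tool_pos: [394.2, -57.6, 390.3]
tcp_rot: [121.9, -65.7, 93.3]
ft_force: [0.8, -0.0, -0.6]
finger_gap: -0.4
t 15.0 q [ -80.2  -51.2  143.1   75.6  112.1 -118.2] p [394.2 -57.6 390.3] rpy [121.9 -65.7  93.3] F [ 0.8 -0.  -0.6]
point dir [ 0.82   0.53  -0.217] toolx [-0.024  0.41   0.912]
[394.29526841 -57.67878102 390.2240008 ] 32.89039979310518 12.551254073378228
spin needed [  0.    0.  -69.1]
0 [560, -80, 300] 0.00072 [-54. -14. 131.  81.  83. 152.]
0 [580, -20, 90] 0.0 [-46.  17. 131.  93.  73. 123.]
0 [640, 40, 85] 0.0 [-32.  20. 128. 105.  66. 122.]
0 [650, 50, 165] 0.0 [-30.   6. 130. 101.  62. 134.]
0 [650, 50, 250] 0.0 [-30.  -8. 132.  94.  61. 149.]
spin needed [ -0.    0.  110.9]
180 [560, -80, 300] 0.0 [-54. -15. 131.  80.  82. -25.]
180 [580, -20, 90] 0.0 [-46.  17. 131.  93.  73. -57.]
180 [640, 40, 85] 0.0 [-32.  20. 128. 105.  66. -58.]
180 [650, 50, 165] 0.0 [-30.   6. 130. 101.  62. -46.]
180 [650, 50, 250] 0.0 [-30.  -8. 132.  94.  61. -31.]
```

```bash
python3 -m pendant '[[0,0,0,10,8.5],[0,0,0,10,8.5],[0,0,0,10,8.5],[0,0,0,10,8.5],[0,0,0,10,8.5],[0,0,0,10,8.5],[0,0,0,10,8.5],[0,0,0,10,8.5],[0,0,0,10,8.5],[0,0,0,10,8.5]]'
python3 -m pendant '[[0,0,0,10,8.5],[0,0,0,10,8.5],[0,0,0,10,8.5],[0,0,0,0,0]]'; python3 st.py "[585,1,68]-s['tool_pos']"
python3 - <<'E'
import numpy as np
from geo import cloud
for c in("side","top"):
    d=np.load(c+"0.npy");P=cloud(c,d);m=(d>0)&(P[...,0]>600)&(P[...,0]<700)&(abs(P[...,1]-40)<140)&(P[...,2]>100)&(P[...,2]<113)
    q=P[m];e=[]
    for y in range(-65,146,10):
        k=q[abs(q[:,1]-y)<5]
        if len(k)>5:e.append((y,np.percentile(k[:,0],3)))
    e=np.array(e);a=np.polyfit(e[:,1-1],e[:,1],1);print(c,"front x = %.3f*y+%.1f yaw %.1f"%(a[0],a[1],-np.degrees(np.arctan(a[0]))),"y range",q[:,1].min(),q[:,1].max(),"res",np.abs(np.polyval(a,e[:,0])-e[:,1]).max(),"ztop",np.median(q[:,2]))
E
```

```text
time: 16.0
tool_pos: [479.6, -9.7, 377.5]
tcp_rot: [-104.3, -24.8, -50.7]
ft_force: [0.5, 0.2, -0.3]
finger_gap: 0.1
time: 16.4
tool_pos: [503.8, 7.0, 370.4]
tcp_rot: [-103.0, -0.2, -56.7]
ft_force: [-0.7, -0.3, -0.0]
finger_gap: -0.0
t 16.4 q [-52.9 -46.9 142.8  77.4  85.   -5.1] p [503.8   7.  370.4] rpy [-103.    -0.2  -56.7] F [-0.7 -0.3 -0. ]
point dir [ 0.814  0.535 -0.225] toolx [ 0.549 -0.835  0.003]
[585,1,68]-s['tool_pos'] -> tool [ 48.7 280.2 131. ]
side front x = -0.096*y+631.9 yaw 5.5 y range -99.43944075941238 179.5825258876206 res 1.001434891504573 ztop 107.55077562623643
top front x = -0.096*y+631.6 yaw 5.5 y range -98.96168420595285 178.33929551693316 res 0.6847985718468408 ztop 108.19841639259096
```

```bash
python3 -m pendant '[[0,4,28,13,0],[0,4,28,13,0],[0,4,28,13,0],[0,4,28,13,0],[0,4,28,13,0],[0,4,28,13,0],[0,4,28,13,0],[0,4,28,13,0],[0,4,28,13,0],[0,4,27,13,0]]'; python3 -m pendant '[[0,0,0,0,0],[0,0,0,0,0]]'; python3 st.py "[582,8,68]-s['tool_pos']" "[67,44,0]" "[0,0,10]"; python3 - <<'E'
from bench import optics
import cv2
p,d=optics.snapshot("side");cv2.imwrite("pics/side1.png",cv2.resize(p[130:350,150:400],None,fx=2.7,fy=2.7,interpolation=cv2.INTER_CUBIC))
E
```

```text
time: 17.4
tool_pos: [584.2, 2.1, 70.3]
tcp_rot: [-103.1, -0.6, -56.4]
ft_force: [0.8, -1.0, 1.7]
finger_gap: -0.1
time: 17.6
tool_pos: [583.4, 3.2, 71.3]
tcp_rot: [-103.1, -0.3, -56.3]
ft_force: [0.4, -1.0, 0.4]
finger_gap: 0.1
t 17.6 q [-42.4  19.6 130.9  95.5  71.8 -60. ] p [583.4   3.2  71.3] rpy [-103.1   -0.3  -56.3] F [ 0.4 -1.   0.4]
point dir [ 0.811  0.54  -0.227] toolx [ 0.555 -0.832  0.004]
[582,8,68]-s['tool_pos'] -> tool [-4.8  2.9  2.2]
[67,44,0] -> tool [  0.6 -18.2  78.1]
[0,0,10] -> tool [ 0.  -9.7 -2.3]
```

View pics/side1.png

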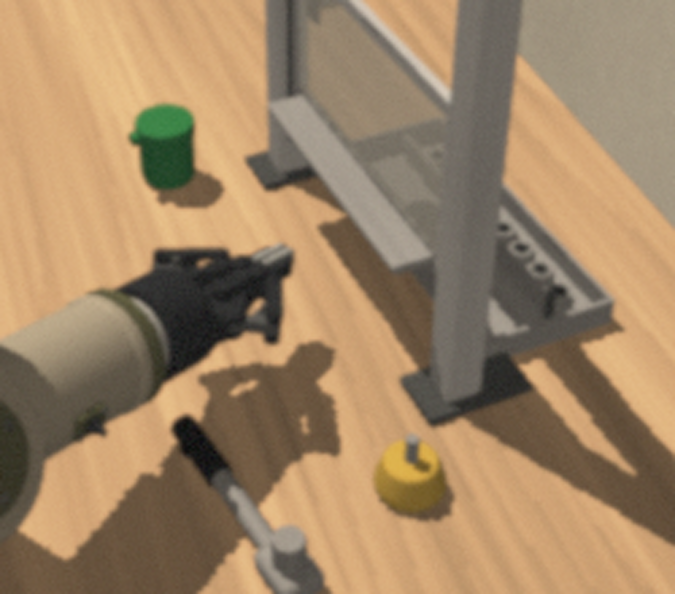

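The crop shows the shut gripper pointing at the lip, with the tip at about 285,255 and the lip's near corner at 410,265. It is clear of the wrench. The finger linkage sticks out sideways, so I'll roll 12° to lower the right-hand linkage, so that the fingertip makes the contact.

```bash
python3 -m pendant '[[0,0,0,0,6],[0,0,0,0,6],[0,0,0,0,0]]'; python3 st.py "[646,50,66]-s['tool_pos']" "[0,0,10]"
```

```text
time: 17.95
tool_pos: [584.6, 2.2, 74.3]
tcp_rot: [-103.3, 11.2, -59.1]
ft_force: [0.2, -0.3, 0.7]
finger_gap: 0.3
t 17.95 q [-42.4  19.1 130.9  95.6  71.7 -47.8] p [584.6   2.2  74.3] rpy [-103.3   11.2  -59.1] F [ 0.2 -0.3  0.7]
point dir [ 0.812  0.538 -0.226] toolx [ 0.504 -0.842 -0.194]
[646,50,66]-s['tool_pos'] -> tool [-7.6 -8.  77.4]
[0,0,10] -> tool [-1.9 -9.5 -2.3]
```

```bash
python3 -m pendant '[[0,2,8,2,0],[0,-1,-2,10,0],[0,-1,-2,10,0],[0,-1,-2,10,0],[0,-1,-2,10,0],[0,-1,-2,10,0],[0,-1,-2,9,0],[0,-1,-2,8,0],[0,-1,-2,8,0],[0,0,0,0,0]]'; python3 st.py "[646,50,66]-s['tool_pos']" "[0,0,10]"; python3 - <<'E'
from bench import optics
import cv2,numpy as np
a,d=optics.snapshot("side");b,e=optics.snapshot("top")
a=cv2.resize(a[130:300,210:370],None,fx=2.5,fy=2.5);b=cv2.resize(b[100:270,170:330],None,fx=2.5,fy=2.5)
cv2.imwrite("pics/both2.png",np.hstack([a,b]))
E
```

```text
time: 18.95
tool_pos: [646.0, 50.6, 62.7]
tcp_rot: [-103.4, 11.4, -59.0]
ft_force: [-0.7, -0.4, -0.2]
finger_gap: 0.1
t 18.95 q [-30.4  24.2 125.6 106.1  65.8 -48.5] p [646.   50.6  62.7] rpy [-103.4   11.4  -59. ] F [-0.7 -0.4 -0.2]
point dir [ 0.81   0.541 -0.227] toolx [ 0.505 -0.84  -0.198]
[646,50,66]-s['tool_pos'] -> tool [-0.1 -3.2 -1. ]
[0,0,10] -> tool [-2.  -9.5 -2.3]
```

View pics/both2.png

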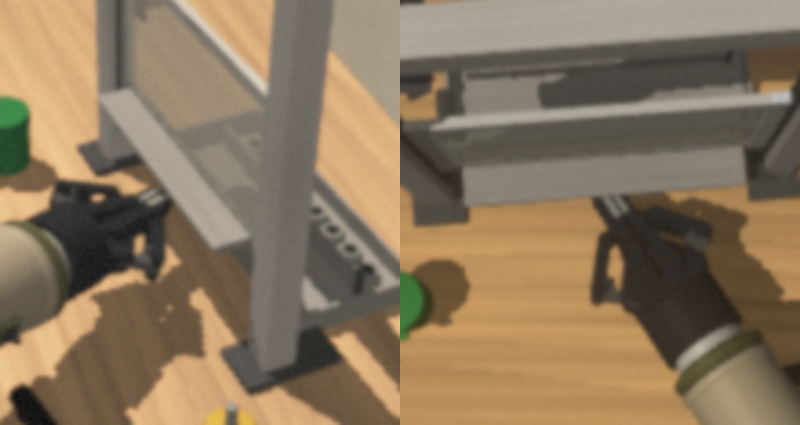

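The fingertip is now under the middle of the lip: in the left half, the tip at 160,195 goes under the lip edge, and in the right half it does so at 605,200. The linkage stays in front. Before lifting, I'll look for the catch clamp's height in the depth data.

```bash
python3 - <<'E'
import numpy as np,cv2
from geo import cloud
from bench import optics
c5,s5=np.cos(np.radians(5.5)),np.sin(np.radians(5.5))
for c in("side","top"):
    d=np.load(c+"0.npy");P=cloud(c,d);g=P-[663,45,0];gx=g[...,0]*c5+g[...,1]*s5;gy=-g[...,0]*s5+g[...,1]*c5
    m=(d>0)&(P[...,2]>130)&(P[...,2]<400)&(gy>100)&(gy<260)&(gx>-60)&(gx<90)&~((abs(gx)<19)&(abs(gy-160)<19))
    for u in range(130,400,15):
        k=m&(abs(P[...,2]-u-7.5)<7.5)
        if k.sum(): print(c,u,k.sum(),"gx",np.percentile(gx[k],[2,50,98]).round(),"gy",np.percentile(gy[k],[2,50,98]).round(), "px",np.argwhere(k).mean(0).round())
a=cv2.imread("pics/top0.png")[80:200,100:220];b=cv2.imread("pics/side0.png")[60:210,225:345]
cv2.imwrite("pics/catch.png",np.hstack([cv2.resize(a,(400,400),interpolation=2),cv2.resize(b,(320,400),interpolation=2)]))
E
```

```text
side 130 36 gx [-4. -2.  0.] gy [102. 120. 140.] px [154. 262.]
side 145 48 gx [-4. -2. -0.] gy [101. 123. 138.] px [149. 261.]
side 160 43 gx [-4. -2. -0.] gy [101. 122. 140.] px [143. 261.]
side 175 46 gx [-4. -2. -1.] gy [101. 122. 139.] px [138. 261.]
side 190 46 gx [-4. -2.  0.] gy [104. 122. 139.] px [132. 261.]
side 205 46 gx [-4. -2. -0.] gy [102. 122. 140.] px [126. 261.]
side 220 49 gx [-3. -2. -0.] gy [101. 119. 139.] px [120. 261.]
side 235 76 gx [-4. -2. 34.] gy [102. 125. 148.] px [111. 263.]
side 250 67 gx [-16.  19.  33.] gy [106. 140. 178.] px [103. 265.]
side 265 102 gx [-19.  23.  34.] gy [115. 133. 181.] px [ 96. 267.]
side 280 51 gx [-15.  20.  33.] gy [111. 140. 181.] px [ 90. 265.]
side 295 163 gx [-2. 27. 36.] gy [109. 139. 174.] px [ 83. 270.]
side 310 13 gx [-5. -1.  5.] gy [139. 140. 141.] px [ 78. 258.]
side 325 10 gx [-5. -1.  5.] gy [138. 140. 141.] px [ 71. 258.]
side 340 7 gx [-4. -0.  4.] gy [138. 140. 141.] px [ 66. 258.]
side 355 10 gx [-4. -1.  5.] gy [140. 141. 141.] px [ 58. 258.]
side 370 12 gx [-4. -2.  3.] gy [139. 140. 141.] px [ 51. 258.]
si
[... 498 characters left out ...]
4.]
top 235 88 gx [-3. -2. 21.] gy [101. 124. 145.] px [151. 181.]
top 250 84 gx [-3.  2. 20.] gy [102. 126. 142.] px [148. 180.]
top 265 93 gx [-19.  20.  24.] gy [115. 132. 179.] px [138. 172.]
top 280 28 gx [-19.   1.  21.] gy [116. 141. 180.] px [145. 161.]
top 295 83 gx [-2. 19. 22.] gy [110. 130. 147.] px [133. 170.]
top 310 14 gx [-5.  1.  7.] gy [140. 141. 141.] px [141. 162.]
top 325 18 gx [-5.  1.  7.] gy [140. 141. 141.] px [138. 159.]
top 340 14 gx [-4.  1.  6.] gy [140. 141. 141.] px [135. 156.]
top 355 13 gx [-4. -1.  3.] gy [140. 141. 141.] px [134. 154.]
top 370 4 gx [-5. -2. -1.] gy [140. 141. 141.] px [133. 152.]
top 385 1 gx [-4. -4. -4.] gy [141. 141. 141.] px [132. 150.]
```

View pics/catch.png

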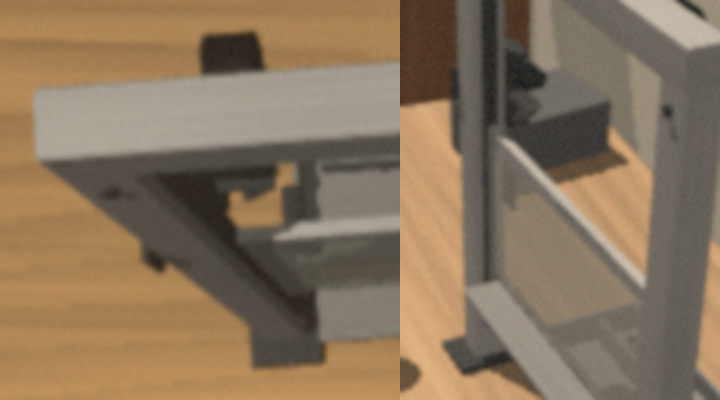

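```bash
python3 - <<'E'
import numpy as np
from geo import cloud
c5,s5=np.cos(np.radians(5.5)),np.sin(np.radians(5.5))
for c in("side","top"):
    d=np.load(c+"0.npy");P=cloud(c,d);g=P-[663,45,0];gx=g[...,0]*c5+g[...,1]*s5;gy=-g[...,0]*s5+g[...,1]*c5
    m=(d>0)&(gy>100)&(gy<155)&(gx>8)&(gx<45)
    for z in range(180,320,4):
        k=m&(abs(P[...,2]-z-2)<2)
        if k.sum(): print(c,z,k.sum(),"gx",np.percentile(gx[k],[5,50,95]).round(),"gy",np.percentile(gy[k],[5,50,95]).round())
E
```

```text
side 236 2 gx [14. 15. 16.] gy [147. 149. 151.]
side 240 11 gx [13. 26. 34.] gy [146. 148. 150.]
side 244 13 gx [14. 20. 34.] gy [144. 147. 148.]
side 248 6 gx [12. 16. 20.] gy [143. 147. 150.]
side 252 11 gx [14. 18. 26.] gy [134. 145. 149.]
side 256 27 gx [ 9. 22. 29.] gy [128. 144. 149.]
side 260 16 gx [13. 19. 29.] gy [125. 145. 149.]
side 264 15 gx [13. 21. 30.] gy [119. 125. 148.]
side 268 18 gx [12. 19. 32.] gy [117. 145. 149.]
side 272 61 gx [15. 24. 33.] gy [116. 132. 148.]
side 276 22 gx [11. 20. 30.] gy [116. 144. 149.]
side 280 15 gx [10. 18. 26.] gy [143. 147. 150.]
side 284 10 gx [11. 15. 25.] gy [145. 147. 150.]
side 288 18 gx [13. 19. 31.] gy [112. 145. 151.]
side 292 25 gx [12. 20. 33.] gy [111. 115. 148.]
side 296 30 gx [11. 20. 35.] gy [109. 127. 149.]
side 300 86 gx [15. 25. 35.] gy [109. 132. 148.]
side 304 29 gx [13. 26. 35.] gy [144. 147. 154.]
side 308 11 gx [11. 16. 35.] gy [145. 150. 153.]
side 312 4 gx [10. 12. 15.] gy [147. 148. 149.]
side 316 5 gx [11. 12. 15.] gy [146. 148. 151.]
top 200 28 gx [20. 31. 39.] gy [115. 117. 124.]
top 204 30 gx [20. 28. 37.] gy [116. 120. 122.]
top 244 4 gx [16. 17. 24.] gy [145. 145. 147.]
top 248 4 gx [17. 20. 22.] gy [145. 145. 146.]
top 252 3 gx [16. 18. 20.] gy [134. 145. 147.]
top 256 8 gx [17. 19. 22.] gy [131. 139. 146.]
top 260 6 gx [16. 18. 20.] gy [127. 131. 147.]
top 264 6 gx [17. 18. 18.] gy [122. 135. 147.]
top 268 7 gx [17. 18. 19.] gy [118. 124. 145.]
top 272 51 gx [18. 20. 24.] gy [115. 132. 144.]
top 276 23 gx [17. 21. 23.] gy [119. 131. 145.]
top 280 2 gx [17. 17. 17.] gy [144. 145. 146.]
top 284 4 gx [16. 19. 21.] gy [145. 145. 146.]
top 288 4 gx [16. 17. 19.] gy [121. 145. 147.]
top 292 6 gx [19. 19. 19.] gy [115. 120. 139.]
top 296 14 gx [17. 18. 19.] gy [114. 129. 146.]
top 300 58 gx [18. 20. 22.] gy [111. 127. 144.]
top 304 11 gx [17. 19. 21.] gy [134. 146. 149.]
top 308 1 gx [17. 17. 17.] gy [147. 147. 147.]
```

Both cameras agree on the catch. The bolt is a wedge with its top at z≈275, and the stop's underside is at z≈290; the 15 mm gap is the 10 mm pin plus 5 mm. So the pin should rest at z≈280, a rise of about 80 mm, with the stop at about 85 mm. Now I'll raise the tip until it touches.

```bash
python3 -m pendant '[[0,-1,-4,-1,0],[0,-1,-4,-1,0],[0,-1,-4,-1,0],[0,0,0,0,0]]';python3 -m pendant '[[0,-0.4,-1.9,-0.5,0],[0,-0.4,-1.9,-0.5,0],[0,0,0,0,0]]';python3 -m pendant '[[0,-0.4,-1.9,-0.5,0],[0,-0.4,-1.9,-0.5,0],[0,0,0,0,0]]';python3 -m pendant '[[0,-0.4,-1.9,-0.5,0],[0,-0.4,-1.9,-0.5,0],[0,0,0,0,0]]'
```

```text
time: 19.45
tool_pos: [645.3, 49.8, 76.2]
tcp_rot: [-103.4, 11.4, -59.1]
ft_force: [-0.1, -0.2, -0.4]
finger_gap: -0.0
time: 19.75
tool_pos: [645.0, 50.1, 79.6]
tcp_rot: [-103.4, 11.4, -59.0]
ft_force: [0.6, 1.0, 0.4]
finger_gap: -0.3
time: 20.05
tool_pos: [645.0, 50.1, 83.6]
tcp_rot: [-103.4, 11.4, -59.0]
ft_force: [-0.0, -0.5, 0.4]
finger_gap: -0.1
time: 20.35
tool_pos: [644.5, 50.2, 86.9]
tcp_rot: [-103.5, 11.5, -59.1]
ft_force: [-0.5, 0.4, -2.1]
finger_gap: -0.2
```

```bash
python3 -m pendant '[[0,-0.5,-2,-0.5,0],[0,-0.8,-3.8,-0.9,0],[0,-0.8,-3.8,-0.9,0],[0,-0.8,-3.8,-0.9,0],[0,-0.8,-3.8,-0.9,0],[0,-0.5,-2,-0.5,0],[0,0,0,0,0]]'; python3 - <<'E'
from bench import r,optics
import numpy as np
from geo import cloud
P,d=None,None
p,d=optics.snapshot("top");P=cloud("top",d);m=(d>0)&(P[...,0]>628)&(P[...,0]<650)&(P[...,1]>90)&(P[...,1]<140)&(P[...,2]>90)&(P[...,2]<260)
print("lip top z",np.median(P[m][:,2]).round(1))
E
```

```text
time: 21.05
tool_pos: [644.7, 50.3, 108.1]
tcp_rot: [-103.4, 11.4, -59.0]
ft_force: [-1.5, -0.1, -3.4]
finger_gap: -0.1
lip top z 130.9
```

The lip follows the tip: it has risen 23 mm with 3.4 N of push, so TCP z ≈ 85.4 mm plus the rise. I'll continue.

```bash
python3 -m pendant '[[0,-0.5,-2,-0.5,0],[0,-0.8,-3.8,-0.9,0],[0,-0.8,-3.8,-0.9,0],[0,-0.8,-3.8,-0.9,0],[0,-0.8,-3.8,-0.9,0],[0,-0.8,-3.8,-0.9,0],[0,-0.8,-3.8,-0.9,0],[0,-0.5,-2,-0.5,0],[0,0,0,0,0]]'; for i in 1; do :; done; python3 -m pendant '[[0,-0.5,-2,-0.5,0],[0,-0.5,-2,-0.5,0],[0,-0.5,-2,-0.5,0],[0,0,0,0,0]]'; python3 -m pendant '[[0,-0.5,-2,-0.5,0],[0,-0.5,-2,-0.5,0],[0,-0.5,-2,-0.5,0],[0,0,0,0,0]]'
```

```text
time: 22.0
tool_pos: [644.7, 50.4, 136.2]
tcp_rot: [-103.4, 11.4, -59.0]
ft_force: [-1.6, -1.5, -2.4]
finger_gap: -0.3
time: 22.4
tool_pos: [644.5, 50.5, 142.4]
tcp_rot: [-103.4, 11.4, -59.0]
ft_force: [-0.5, -1.2, -2.2]
finger_gap: 0.1
time: 22.8
tool_pos: [643.9, 50.9, 148.1]
tcp_rot: [-103.5, 11.5, -59.0]
ft_force: [-0.6, -2.0, -5.8]
finger_gap: 0.1
```

```bash
python3 -m pendant '[[0,-0.5,-2,-0.5,0],[0,-0.5,-2,-0.5,0],[0,-0.5,-2,-0.5,0],[0,0,0,0,0]]'; python3 -m pendant '[[0,-0.5,-2,-0.5,0],[0,-0.5,-2,-0.5,0],[0,-0.5,-2,-0.5,0],[0,0,0,0,0]]'
```

```text
time: 23.2
tool_pos: [644.0, 51.1, 155.3]
tcp_rot: [-103.4, 11.4, -59.0]
ft_force: [-2.5, -1.8, -6.2]
finger_gap: 0.3
time: 23.6
tool_pos: [644.1, 51.2, 162.0]
tcp_rot: [-103.4, 11.4, -59.0]
ft_force: [-2.8, -1.2, -2.6]
finger_gap: 0.1
```

```bash
python3 -m pendant '[[0,-0.4,-1.9,-0.5,0],[0,0,0,0,0],[0,0,0,0,0]]'; python3 -m pendant '[[0,-0.4,-1.9,-0.5,0],[0,0,0,0,0],[0,0,0,0,0]]'
```

```text
time: 23.9
tool_pos: [644.0, 51.1, 163.6]
tcp_rot: [-103.4, 11.4, -59.0]
ft_force: [-0.8, -0.2, -2.2]
finger_gap: -0.3
time: 24.2
tool_pos: [643.9, 51.1, 165.4]
tcp_rot: [-103.4, 11.4, -59.0]
ft_force: [-0.3, -0.5, -1.9]
finger_gap: 0.3
```

```bash
python3 -m pendant '[[0,-0.2,-0.95,-0.2,0],[0,0,0,0,0],[0,0,0,0,0]]'; python3 -m pendant '[[0,-0.2,-0.95,-0.2,0],[0,0,0,0,0],[0,0,0,0,0]]'; python3 -m pendant '[[0,-0.2,-0.95,-0.2,0],[0,0,0,0,0],[0,0,0,0,0]]'; python3 - <<'E'
from bench import optics
import numpy as np,cv2
from geo import cloud
p,d=optics.snapshot("top");P=cloud("top",d);m=(d>0)&(P[...,0]>628)&(P[...,0]<650)&(P[...,1]>90)&(P[...,1]<140)&(P[...,2]>90)&(P[...,2]<260)
print("lip top z",np.median(P[m][:,2]).round(1))
E
```

```text
time: 24.5
tool_pos: [643.8, 51.1, 166.0]
tcp_rot: [-103.4, 11.4, -59.0]
ft_force: [0.3, -0.5, -2.8]
finger_gap: -0.1
time: 24.8
tool_pos: [643.7, 51.1, 167.0]
tcp_rot: [-103.4, 11.4, -59.0]
ft_force: [-0.5, -0.4, -3.8]
finger_gap: -0.2
time: 25.1
tool_pos: [643.8, 51.1, 168.0]
tcp_rot: [-103.4, 11.4, -59.0]
ft_force: [-1.3, -0.2, -3.5]
finger_gap: -0.3
lip top z 190.9
```

```bash
python3 -m pendant '[[0,-0.2,-0.95,-0.2,0],[0,0,0,0,0],[0,0,0,0,0]]'; python3 -m pendant '[[0,-0.1,-0.8,-0.2,0],[0,0,0,0,0],[0,0,0,0,0]]'
```

```text
time: 25.45
tool_pos: [643.8, 51.1, 169.1]
tcp_rot: [-103.4, 11.4, -59.0]
ft_force: [-0.7, -0.8, -3.0]
finger_gap: 0.2
time: 25.75
tool_pos: [643.8, 51.1, 169.9]
tcp_rot: [-103.4, 11.4, -59.0]
ft_force: [-1.3, -1.0, -2.3]
finger_gap: 0.1
```

```bash
python3 -m pendant '[[0,-0.2,-0.95,-0.2,0],[0,0,0,0,0],[0,0,0,0,0]]'; python3 -m pendant '[[0,0.2,0.95,0.2,0],[0,0.2,0.95,0.2,0],[0,0.2,0.95,0.2,0],[0,0,0,0,0],[0,0,0,0,0]]';  python3 -m pendant '[[0,0.2,0.95,0.2,0],[0,0.2,0.95,0.2,0],[0,0,0,0,0],[0,0,0,0,0]]'
```

```text
time: 26.05
tool_pos: [643.8, 51.1, 170.9]
tcp_rot: [-103.4, 11.4, -59.0]
ft_force: [-1.8, -0.3, -3.2]
finger_gap: 0.2
time: 26.55
tool_pos: [643.8, 51.1, 167.7]
tcp_rot: [-103.4, 11.5, -59.0]
ft_force: [-0.4, 0.8, -3.8]
finger_gap: -0.0
time: 26.95
tool_pos: [643.8, 51.0, 165.8]
tcp_rot: [-103.4, 11.4, -59.0]
ft_force: [0.1, 0.5, -3.2]
finger_gap: -0.5
```

```bash
for i in 1; do python3 -m pendant '[[0,0.2,0.95,0.2,0],[0,0,0,0,0],[0,0,0,0,0]]';  python3 -m pendant '[[0,0.2,0.95,0.2,0],[0,0,0,0,0],[0,0,0,0,0]]'; python3 -m pendant '[[0,0.2,0.95,0.2,0],[0,0,0,0,0],[0,0,0,0,0]]'; done; python3 - <<'E'
from bench import optics
import numpy as np
from geo import cloud
p,d=optics.snapshot("top");P=cloud("top",d);m=(d>0)&(P[...,0]>628)&(P[...,0]<650)&(P[...,1]>90)&(P[...,1]<140)&(P[...,2]>90)&(P[...,2]<260)
print("lip top z",np.median(P[m][:,2]).round(1))
E
```

```text
time: 27.25
tool_pos: [644.1, 50.8, 165.4]
tcp_rot: [-103.4, 11.4, -59.0]
ft_force: [-0.6, -0.3, 0.5]
finger_gap: -0.2
time: 27.55
tool_pos: [643.8, 50.9, 164.0]
tcp_rot: [-103.4, 11.4, -59.0]
ft_force: [0.9, 0.5, 0.5]
finger_gap: -0.2
time: 27.85
tool_pos: [643.7, 51.0, 162.8]
tcp_rot: [-103.4, 11.5, -59.0]
ft_force: [-0.4, -0.2, -0.1]
finger_gap: 0.0
lip top z 188.7
```

The force has gone to 0 while the lip stayed at a rise of 80.5 mm, so the sash is resting on the catch. Now I'll drop clear and back out.

```bash
python3 -m pendant '[[0,0.8,3.8,0.9,0],[0,0.8,3.8,0.9,0],[0,0.8,3.8,0.9,0],[0,0.8,3.8,0.9,0]]' && python3 -m pendant '[[0,1.1,2,-9.5,0],[0,1.2,2,-12,0],[0,1.6,2.6,-15,0],[0,1.6,2.6,-15,0],[0,1.6,2.6,-15,0],[0,1.6,2.6,-15,0],[0,1.6,2.6,-15,0],[0,1,2,-9,0],[0,0,0,0,0],[0,0,0,0,0]]'; python3 - <<'E'
from bench import optics,r
import numpy as np,cv2
from geo import cloud
p,d=optics.snapshot("top");P=cloud("top",d);m=(d>0)&(P[...,0]>628)&(P[...,0]<650)&(P[...,1]>90)&(P[...,1]<140)&(P[...,2]>90)&(P[...,2]<260)
print("lip top z",np.median(P[m][:,2]).round(1))
q,_=optics.snapshot("side");cv2.imwrite("pics/end.png",np.hstack([q[:,:400],p[60:,110:410][:324].copy() if 0 else cv2.resize(p[60:300,110:410],(400,384))]))
for c,n in(("side","capsule_center"),("side","toe_stop_center"),("side","wrench_center"),("top","toe_stop_center"),("top","capsule_center")): print(n,[np.round(h["at"]) for h in optics.search_frame(c,n)[:1]])
E
```

```text
time: 28.3
tool_pos: [643.6, 51.0, 146.4]
tcp_rot: [-103.4, 11.5, -59.0]
ft_force: [-0.5, -0.4, -0.1]
finger_gap: -0.0
time: 29.3
tool_pos: [558.3, -15.0, 150.7]
tcp_rot: [-103.4, 11.4, -59.1]
ft_force: [-0.0, 0.1, -0.6]
finger_gap: 0.1
lip top z 188.5
capsule_center [array([536., 217.,  59.])]
toe_stop_center [array([ 606., -198.,   30.])]
wrench_center [array([ 492., -214.,   22.])]
toe_stop_center [array([ 614., -183.,   28.])]
capsule_center [array([538., 228.,  66.])]
```

View pics/end.png

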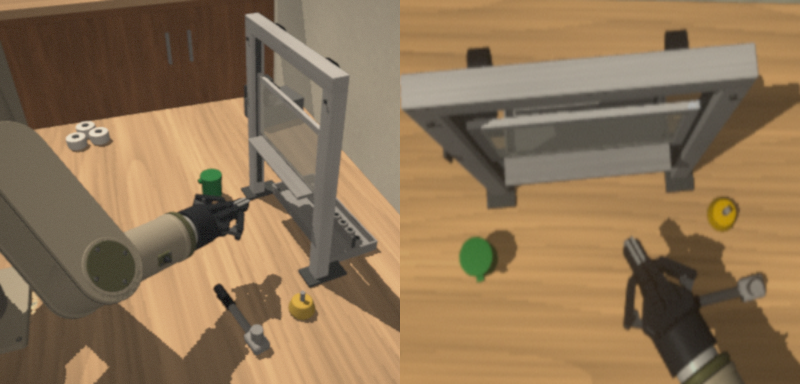

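The sash is up (its lip runs from 250,140 to 310,190 in the side view), the gripper is well clear, and the bystanders haven't moved. I'm handing in.

```bash
python3 -c "
from bench import hand_in
print(hand_in())"
```

```text
the job is handed in; nothing more can be done
None
```

The splash guard is open: the sash rests on its catch about 80 mm up, the gripper is clear, and I have handed the job in. `hand_in` gives no verdict.

- **Getting under the lip:** a tool pointing straight down could not reach under it. I tilted it to nearly level by commanding moves past the arm's reach in free air. I then slid the shut fingertips under the middle of the lip.
- **Lifting:** I raised the sash at about 20–40 mm/s, slowing to small steps near the catch. The highest force I read was 6.2 N, as the pin pushed the bolt aside, and then it dropped. Forces were only read at the end of each move. I went about 5 mm past the resting height and did not feel the rubber stop.
- **Lowering:** I eased it down in 1 mm steps. The force went to zero with the lip still at 80.5 mm, which matches the 80 mm I measured beforehand from the catch.
- **Last checks:** after I backed out, the lip was unchanged (80.3 mm) and the wrist force was near zero. The capsule, toe stop and wrench were within the detector's error of where they started; only the capsule's side-view height differed more (59 mm against 49 mm), and its top-view position was the same. The clock read about 30 s. No check failed.

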